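# Flip the repaired job's status tag to green

### The job

The brown circuit board is repaired, so mark its job as ready: push the red status tag on the rim of that board's blue tray right over its hinge with a fingertip, until it lies flat over the tray and shows its green face. Swing it over gently, without pinching it and without lifting or shifting the tray, and leave the other tray with its tag and everything else as they are.

Things in the scene. Friction and masses are not known exactly. Their poses are not given: they have to be found in the camera images.
- job_tray: Light-blue open plastic tray, 230 long (its x) x 150 wide (its y) x 60 mm high, walls and floor 5 mm, 0.55 kg, loose on the bench; holds the brown circuit board. Origin: centre of its underside. Its -x end wall, the one nearer the robot, carries a black clip with the status tag's hinge, 12 mm above the rim.
- job_tag (a joint): Hinge of the flip-over status tag of the brown board's tray, rad. The tag is a flat paddle that turns about a level pin parallel to the tray's y axis. 0: it sticks out level from the rim towards the robot (tray -x), red face up, green face down. pi/2: upright over the rim. pi: it lies level over the tray, green face up. Starts between 0 and 0.35. Stiff enough to stay wherever it is left; about 1 N at its free edge moves it; stops at 0 and pi.
- job_tag_hinge (a point): Point on that tag's hinge pin, at mid width, 72 mm above the bench when the tray stands flat. The tag's black hinge cheeks stand 126 mm apart over all and reach 79 mm above the bench; the clip's rest plate reaches 23 mm either side of the pin, below the tag.
- job_tag_edge (a point): Middle of that tag's free edge, 80 mm from the pin. The tag is 98 mm wide and 7 mm thick over both faces (4 mm in the frame along its edge), centred on the pin; from 23 mm off the pin to its edge nothing lies under it while it sticks out, down to the bench.
- job_tag_red: The red face panel of that tag, 62 x 88 mm, the tag's upper face while it sticks out from the tray. Origin: in the tag's mid plane, 44 mm from the pin, at mid width; x runs from the free edge to the pin, y along the pin, z out of the red face.
- job_tag_green: The green face panel of that tag, 62 x 88 mm, the tag's lower face while it sticks out from the tray. Origin: in the tag's mid plane, 44 mm from the pin, at mid width; x runs from the free edge to the pin, y along the pin, z out of the red face.
- next_tray: Light-blue open plastic tray, 230 long (its x) x 150 wide (its y) x 60 mm high, walls and floor 5 mm, 0.55 kg, loose on the bench; holds the green circuit board. Origin: centre of its underside. Its -x end wall, the one nearer the robot, carries a black clip with the status tag's hinge, 12 mm above the rim.
- next_tag (a joint): Hinge of the flip-over status tag of the green board's tray, rad. The tag is a flat paddle that turns about a level pin parallel to the tray's y axis. 0: it sticks out level from the rim towards the robot (tray -x), red face up, green face down. pi/2: upright over the rim. pi: it lies level over the tray, green face up. Starts between 0 and 0.35. Stiff enough to stay wherever it is left; about 1 N at its free edge moves it; stops at 0 and pi.
- next_tag_hinge (a point): Point on that tag's hinge pin, at mid width, 72 mm above the bench when the tray stands flat. The tag's black hinge cheeks stand 126 mm apart over all and reach 79 mm above the bench; the clip's rest plate reaches 23 mm either side of the pin, below the tag.
- next_tag_edge (a point): Middle of that tag's free edge, 80 mm from the pin. The tag is 98 mm wide and 7 mm thick over both faces (4 mm in the frame along its edge), centred on the pin; from 23 mm off the pin to its edge nothing lies under it while it sticks out, down to the bench.
- next_tag_red: The red face panel of that tag, 62 x 88 mm, the tag's upper face while it sticks out from the tray. Origin: in the tag's mid plane, 44 mm from the pin, at mid width; x runs from the free edge to the pin, y along the pin, z out of the red face.
- next_tag_green: The green face panel of that tag, 62 x 88 mm, the tag's lower face while it sticks out from the tray. Origin: in the tag's mid plane, 44 mm from the pin, at mid width; x runs from the free edge to the pin, y along the pin, z out of the red face.
- brown_board: Repaired brown circuit board, 135 x 100 mm, up to 32 mm high with its components, loose in its blue tray. Origin: centre of its underside.
- green_board: Green circuit board still to be repaired, same size, loose in the other blue tray. Origin: centre of its underside.
- solder_tin: Round flat metal tin, 62 mm across, 29 mm high, between the trays; bystander. Origin: centre of its underside.
- alcohol_bottle: Upright bottle with a blue cap, 64 mm across, 160 mm high, outside one of the trays; bystander. Origin: centre of its underside.
- magnifier: Hand lens lying on the bench, 182 mm long along its x, lens 76 mm across, 18 mm high; outside one of the trays; bystander. Origin: on the bench under its middle.

How it is judged (in metres and radians):
At the end, for the whole second after the job is handed in: The brown board's tag lies flat over its tray, green up (hinge at 3.04 rad or more of 3.14), and is still; both trays and the bystanders stand within 20 mm of where they were, the boards within 30 mm, the tray flat on the bench, and the other tag's edge is within 20 mm of its start (value of joint job_tag above 3.04 rad and velocity of joint job_tag below 0.05 rad/s and distance of each of next_tag_edge, job_tray, next_tray, solder_tin, alcohol_bottle, magnifier from where it was at the start of the episode below 0.02 m and angle between job_tray's own z axis and vertical below 0.05 rad and distance of each of brown_board, green_board from where it was at the start of the episode below 0.03 m); the robot touches nothing.
It fails at once if the tag is pinched: both its faces are pressed by the fingers at once (contact force between the fingers and job_tag_red above 0.3 N and contact force between the fingers and job_tag_green above 0.3 N).
It fails at once if the tag is flung over (faster than 8 rad/s) (velocity of joint job_tag above 8 rad/s).
It fails at once if the brown board's tray is lifted, tipped or shoved more than 30 mm (height (world z) of job_tray above 0.012 m or angle between job_tray's own z axis and vertical above 0.12 rad or distance of job_tray from where it was at the start of the episode above 0.03 m).
It fails at once if the other tray or its tag is disturbed (20 mm) (distance of any of next_tray, next_tag_edge from where it was at the start of the episode above 0.02 m).
It fails at once if a board (40 mm) or a bystander (20 mm) is shifted or lifted (distance of any of brown_board, green_board from where it was at the start of the episode above 0.04 m or distance of any of solder_tin, alcohol_bottle, magnifier from where it was at the start of the episode above 0.02 m).
It also fails if it takes over 48 s, if anything falls off the work surface, if the arm or the gripper's body presses on something with over 40 N, if the wrist force passes 120 N, or if a joint passes its speed limit or range.

### The arm

A 6-joint arm with a two-finger parallel gripper is mounted at the origin on the work surface. World frame = base frame: x ahead of the robot, y to its left, z up, the work surface at z = 0. Lengths are in mm, angles in rad, forces in N, time in s.
With the tool pointing down it reaches from about 400 to 925 mm from the base axis. Payload 12.5 kg.
Tool frame: the origin (TCP) lies midway between the tips of the shut fingers; the grasp point (between the pads) lies 19 mm behind it; z points along the fingers, y is the line along which they close (so a half turn about z gives the same grasp; the last joint's range is limited). The gripper opens to 95 mm and grips with 3 to 60 N. Pads are 20 mm wide; open, the fingers measure 119 mm over their backs; the gripper's body (75 mm by 180 mm) begins 59 mm behind the grasp point.
Start: joints at [1.032, 0.491, 1.559, -0, 1.092, -0.106], TCP at [262.12, 567.397, 214.661] pointing down, gripper open.
Joint ranges: [-3.1, 3.1], [-0.84, 2.19], [0.05, 2.79], [-1.13, 4.28], [0.06, 2.93], [-2.69, 2.69]. Speed limits (rad/s): [2.22, 2.22, 2.79, 3.14, 3.14, 3.14].

### API

Orientations are given as [roll, pitch, yaw] about the fixed x, y, z axes, in that order (R = Rz(yaw) Ry(pitch) Rx(roll)).
In Python, from cell import state, read_camera, camera_info, env gives the robot as it stands.
- The arm moves only by the tool move_arm, never from a script. Its argument "commands" is a list of rows, each a list of 3 entries, a list of its own where there are three numbers: the shift along the world's x, y, z in cm, then the turn, a rotation vector about the world's x, y, z in degrees, then the opening, from 0 (shut) to 1 (fully open). A call has 1 to 10 rows; each row shifts and turns the commanded pose from where the row before left it; what a row does not reach is not made up. A row lasts 1/10 s, in which the tool goes at most 50 mm and 8.59 degrees, less where a joint would pass 70% of its speed; a pose out of reach is approached as far as the arm can. A call with a gripper value outside its range is refused whole. The fingers move at their own pace and stop on an object; the grip force is fixed at half the most. Time passes only in rows, so rows that do not move let the fingers close. It gives the time, the measured TCP pose, the force, the opening and the grip force at its end, in the units of the state.
- state(): the state, without advancing time (a new reading comes with each control period).
- read_camera(name): name is "side" or "top" or "wrist"; returns the picture (420x560x3 uint8, blue, green, red); there is no depth.
- camera_info(name): a dict with "K" (3x3 intrinsics, pixels), "cam_to_world" (4x4, takes a point from camera to world coordinates). Camera axes: x right, y down, z forward; pixel columns grow to the right and rows downward; lengths in mm; the calibration is good to about 2 mm. The wrist camera is an equidistant fisheye: a pixel r from the principal point sees the ray r / f radians off the axis. A picture is of the moment at which its call begins: read the wrist's pose just before it. camera_info takes no time and is no camera call; for the wrist camera it gives the pose at the moment of the call.
- env.job_done(): hands the job in; it is judged then, once.
The state is a dict: "t": time; "joints": joint angles; "qvel": joint speeds; "tau": joint torques, N m; "eef_pos": TCP position; "tcp_rot": TCP orientation; "ft_force": force on the tool from outside, world axes, zero at the start; "moment": the same for the moment, N m; "opening": opening from 0.0 (shut) to 1.0 (fully open); "grip_force": force on a finger pad.
Only numpy, scipy, OpenCV 4.12 (cv2) and the standard library are available. Lean on these libraries where they do the work, as an engineer would, in place of code of your own. Each camera call takes 0.05 s, during which the arm holds its last target. There are 200 camera calls.

## Working session

There is one attempt and no reset: what is moved stays moved. The work goes in short steps, Python scripts to look and compute and a tool call to move; the robot and the scene stay as the last step left them, time stands still between calls to the robot, and variables do not carry over. Pictures are saved under pics/ and viewed, at most 10 in all, crops included, and the job is handed in when it is done.

Besides the shell and the picture viewer there is one more tool, called after ">>>" by a JSON object that holds its "op" and its "data", one argument or row to a line. move_arm: Moves the arm, as the interface text tells. Its arguments: {"type":"object","properties":{"commands":{"type":"array"}},"required":["commands"]}

```bash
mkdir -p pics; python3 - <<'E'
from cell import *
import cv2,numpy as np
for n in("top","side"):
    cv2.imwrite(f"pics/{n}0.png",read_camera(n)); i=camera_info(n); print(n,np.round(i["K"],1).tolist(),np.round(i["cam_to_world"],3).tolist())
s=state();print(s["t"],s["eef_pos"],s["tcp_rot"],s["ft_force"])
E
```

```text
top [[451.9, 0.0, 283.6], [0.0, 451.9, 203.1], [0.0, 0.0, 1.0]] [[0.012, -0.98, 0.197, 423.361], [-1.0, -0.012, -0.0, 4.189], [0.003, -0.197, -0.98, 1133.958], [0.0, 0.0, 0.0, 1.0]]
side [[418.7, 0.0, 282.2], [0.0, 418.7, 205.9], [0.0, 0.0, 1.0]] [[-0.999, -0.023, 0.025, 589.251], [-0.033, 0.518, -0.855, 873.912], [0.007, -0.855, -0.518, 612.249], [0.0, 0.0, 0.0, 1.0]]
0.1 [262.02304021 567.19865745 214.12961884] [-3.14062094e+00 -8.41977848e-05  2.70879567e+00] [-0.26811018  0.98530561 -0.53667604]
```

View pics/top0.png

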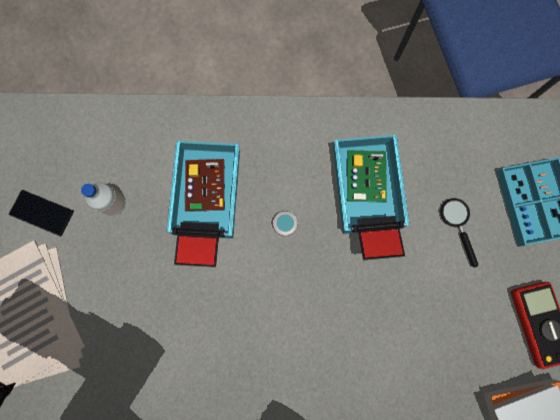

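View pics/side0.png

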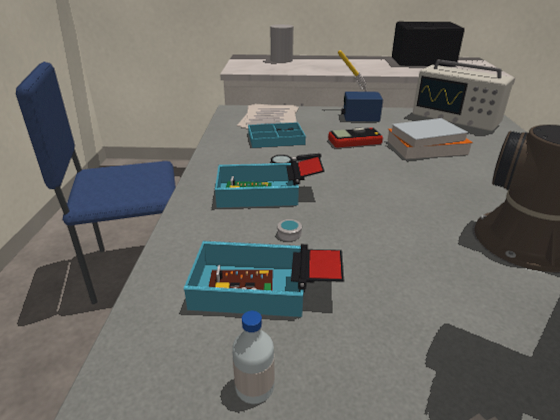

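The top view shows the brown board's tray at the left (board ~(205,185)), with its red tag centred at about (196,250). In the side view that tag is at about (325,264). I'll fit the red panel in both views for hinge, yaw and tag angle.

```bash
cat > fit.py <<'E'
import cv2,numpy as np
from cell import camera_info
from scipy.optimize import least_squares
def proj(n,P):
    i=camera_info(n);T=np.linalg.inv(np.array(i["cam_to_world"]));K=np.array(i["K"])
    c=P@T[:3,:3].T+T[:3,3];u=c@K.T;return u[:,:2]/u[:,2:]
def quad(img,box):
    x0,y0,x1,y1=box;b=img[y0:y1,x0:x1].astype(int)
    m=((b[...,2]>90)&(b[...,2]>2.5*b[...,1])).astype(np.uint8)
    c=max(cv2.findContours(m,cv2.RETR_EXTERNAL,cv2.CHAIN_APPROX_NONE)[0],key=cv2.contourArea)
    for e in np.arange(1,12,.25):
        q=cv2.approxPolyDP(c,e,True)
        if len(q)<=4:break
    return q[:,0]+[x0,y0],cv2.contourArea(c)
def tag(p,d,w,h):  # p: hx,hy,yaw,theta ; d dist from pin, w lateral, h out of red
    hx,hy,a,t=p;ux=np.array([np.cos(a),np.sin(a),0]);uy=np.array([-np.sin(a),np.cos(a),0]);z=np.array([0,0,1])
    r=-np.cos(t)*ux+np.sin(t)*z;n=np.sin(t)*ux+np.cos(t)*z
    return np.array([hx,hy,72])+d*r+w*uy+h*n
E
python3 - <<'E'
from fit import *
from scipy.optimize import linear_sum_assignment as lsa
boxes={"top":(165,225,230,280),"side":(295,235,360,300)}
Q={}
for n,b in boxes.items():
    Q[n],a=quad(cv2.imread(f"pics/{n}0.png"),b);print(n,Q[n].tolist(),a)
def res(p):
    P=np.array([tag(p,d,w,3.5) for d in(13,75) for w in(-44,44)]);r=[]
    for n in Q:
        u=proj(n,P);D=np.linalg.norm(u[:,None]-Q[n][None],axis=2);i,j=lsa(D);r+=list((u[i]-Q[n][j]).ravel())
    return r
best=min((least_squares(res,[560,200,a,t],x_scale=[10,10,.1,.1],loss="soft_l1") for a in(-.1,.1) for t in(0,.3)),key=lambda s:s.cost)
p=best.x;print(p,best.cost,np.round(res(p),1))
ux=np.array([np.cos(p[2]),np.sin(p[2]),0]);uy=np.array([-ux[1],ux[0],0])
im=cv2.imread("pics/top0.png");im2=cv2.imread("pics/side0.png")
h=np.array([p[0],p[1],0]);
# tray: pin x offset from tray end guess: end wall outer at 0..20 ahead of pin
pts=np.array([h+x*ux+y*uy+[0,0,60] for x,y in((0,75),(0,-75),(230,-75),(230,75))])
for n,i in(("top",im),("side",im2)):
    cv2.polylines(i,[np.round(proj(n,pts)).astype(int)],True,(0,255,255),1)
    q=np.array([tag(p,d,w,3.5) for d,w in((13,-44),(13,44),(75,44),(75,-44))]);cv2.polylines(i,[np.round(proj(n,q)).astype(int)],True,(0,255,0),1)
v=np.hstack([cv2.resize(im[130:280,110:250],None,fx=2.8,fy=2.8),cv2.resize(im2[220:370,180:320+40],None,fx=2.1,fy=2.8)])
cv2.imwrite("pics/ov.png",v);print(v.shape,np.round(proj("top",np.array([[p[0],p[1],72]]))))
print("edge",tag(p,80,0,0))
E
```

```text
top [[179, 236], [176, 262], [214, 263], [215, 238]] 962.5
side [[310, 251], [310, 277], [341, 278], [339, 251]] 824.5
[ 5.65816710e+02  2.06562606e+02 -2.72997707e-02 -7.46830613e-03] 2.743870507757033 [ 0.5 -0.5 -0.8  0.  -0.3  1.  -0.   0.5 -0.5 -1.7 -0.7 -0.1 -0.1 -0.3
  0.4  0.5]
(420, 770, 3) [[198. 231.]]
edge [485.8487495  208.74625548  71.40254106]
```

View pics/ov.png

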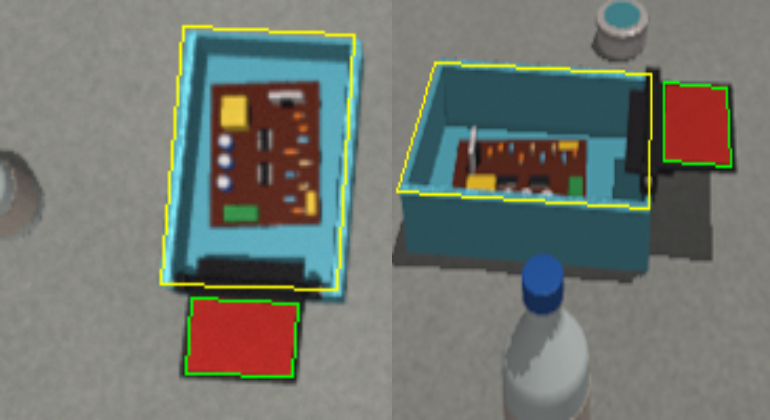

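The fit agrees with the known sizes to about 1 px: hinge at (566, 207, 72), yaw about -0.03, tag nearly level with its edge at x≈486. The overlay sits on both the tray and the tag.

Plan: shut the fingers and tilt the tool to point +y and down. Enter under the tag from its -y side, then follow the arc over the hinge.

>>> {"op": "move_arm", "data": {
  "commands": [
    [[0,0,4],[0,0,0],0],
    [[2.2,-4.5,0],[0,0,-6.5],0],
    [[2.2,-4.5,0],[0,0,-6.5],0],
    [[2.2,-4.5,0],[0,0,-6.5],0],
    [[2.2,-4.5,0],[0,0,-6.5],0],
    [[2.2,-4.5,0],[0,0,-6.5],0],
    [[2.2,-4.5,0],[0,0,-6.5],0],
    [[2.2,-4.5,0],[0,0,-6.5],0],
    [[2.2,-4.5,0],[0,0,-6.5],0],
    [[2.2,-4.5,0],[0,0,-6.5],0]
  ]
}}

```text
t: 1.1
eef_pos: [460.2, 161.2, 254.6]
tcp_rot: [3.142, -0.0, 1.683]
ft_force: [1.3, 0.4, -0.5]
opening: 0.217
grip_force: 0.0
```

>>> {"op": "move_arm", "data": {
  "commands": [
    [[2.2,-4.5,0],[0,0,-6.5],0],
    [[2,-3,0],[0,0,0],0],
    [[0,-3,0],[6,0,0],0],
    [[0,0,0],[6,0,0],0],
    [[0,0,0],[6,0,0],0],
    [[0,0,0],[6,0,0],0],
    [[0,0,0],[6,0,0],0],
    [[0,0,0],[0,0,0],0]
  ]
}}

```text
t: 1.9
eef_pos: [501.6, 56.8, 253.6]
tcp_rot: [-3.141, -0.526, 1.571]
ft_force: [-0.4, 0.7, 0.2]
opening: 0.007
grip_force: 0.0
```

```bash
python3 -c "
from cell import *
import numpy as np
from scipy.spatial.transform import Rotation as R
s=state();print(s['t'],np.round(s['eef_pos'],1),np.round(s['joints'],2),s['opening'],np.round(s['ft_force'],1));print(np.round(R.from_euler('xyz',s['tcp_rot']).as_matrix(),3))"
```

```text
1.9 [501.6  56.8 253.6] [-0.29  0.32  1.84  0.54  1.2  -0.54] 0.0065298312726948205 [-0.4  0.7  0.2]
[[ 0.     1.    -0.   ]
 [ 0.865  0.     0.502]
 [ 0.502 -0.    -0.865]]
```

>>> {"op": "move_arm", "data": {
  "commands": [
    [[0.2,3,0],[6,0,0],0],
    [[0,3,-2],[6,0,0],0],
    [[0,2,-2],[6,0,0],0],
    [[0,0,-2],[6,0,0],0],
    [[0,0,-2],[6,0,0],0],
    [[0,0,-2],[0,0,0],0],
    [[0,0,-2],[0,0,0],0],
    [[0,0,0],[0,0,0],0]
  ]
}}

```text
t: 2.7
eef_pos: [502.8, 138.7, 132.7]
tcp_rot: [-3.138, -1.046, 1.572]
ft_force: [-0.3, 1.0, 0.9]
opening: 0.003
grip_force: 0.0
```

```bash
python3 -c "
from cell import *
import numpy as np,cv2
from scipy.spatial.transform import Rotation as R
s=state();print(s['t'],np.round(s['eef_pos'],1),np.round(s['joints'],2),np.round(s['ft_force'],1));print(np.round(R.from_euler('xyz',s['tcp_rot']).as_matrix(),3))
cv2.imwrite('pics/s1.png',np.hstack([cv2.resize(read_camera('side')[100:340,150:450],(400,320)),cv2.resize(read_camera('top')[100:340,100:400],(400,320))]))"
```

```text
2.7 [502.8 138.7 132.7] [-0.32  0.67  2.01  1.05  1.24 -1.11] [-0.3  1.   0.9]
[[-0.     1.    -0.004]
 [ 0.501  0.004  0.865]
 [ 0.865 -0.002 -0.501]]
```

View pics/s1.png

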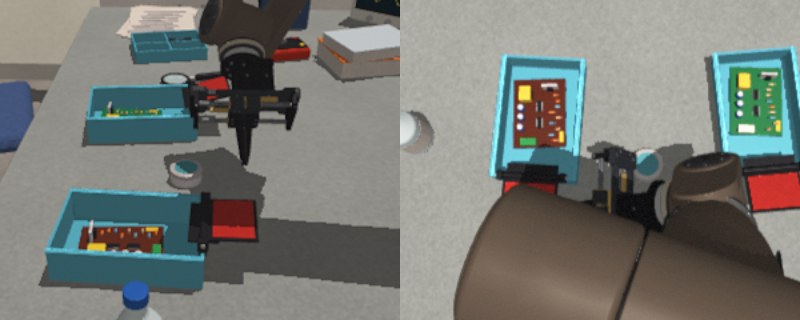

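The side view shows the shut fingertip at about (245,160), clear of the tag (about (235,218)), with the tin clear beneath. Next I lower the tool and slide it in under the tag.

>>> {"op": "move_arm", "data": {
  "commands": [
    [[0,0,-3],[0,0,0],0],
    [[0,0,-3],[0,0,0],0],
    [[0,0,-2],[0,0,0],0],
    [[0,0,-2],[0,0,0],0],
    [[0,0,0],[0,0,0],0]
  ]
}}

```text
t: 3.3
eef_pos: [503.6, 138.5, 34.2]
tcp_rot: [3.138, -1.047, 1.577]
ft_force: [-0.0, -0.5, 0.8]
opening: 0.004
grip_force: 0.0
```

>>> {"op": "move_arm", "data": {
  "commands": [
    [[0,1.5,0],[0,0,0],0],
    [[0,1.5,0],[0,0,0],0],
    [[0,1.5,0],[0,0,0],0],
    [[0,1,0],[0,0,0],0],
    [[0,0,0],[0,0,0],0]
  ]
}}

```text
t: 3.8
eef_pos: [503.2, 195.0, 35.2]
tcp_rot: [3.135, -1.047, 1.581]
ft_force: [0.5, 0.0, 1.0]
opening: 0.006
grip_force: 0.0
```

```bash
python3 -c "
from cell import *
import numpy as np,cv2
s=state();print(s['t'],np.round(s['eef_pos'],1),np.round(s['joints'],2),np.round(s['ft_force'],1))
cv2.imwrite('pics/s2.png',np.hstack([cv2.resize(read_camera('side')[100:340,150:450],(400,320)),cv2.resize(read_camera('top')[100:340,100:400],(400,320))]))"
```

```text
3.8 [503.2 195.   35.2] [-0.21  0.86  2.04  1.23  1.11 -1.31] [0.5 0.  1. ]
```

View pics/s2.png

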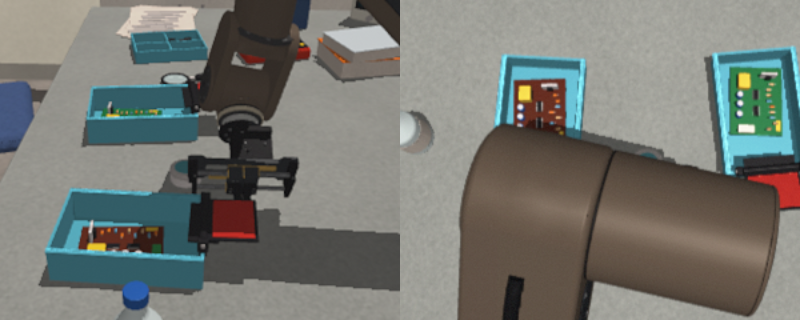

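The finger now lies under the tag from its -y side, with no contact force. I start the arc.

>>> {"op": "move_arm", "data": {
  "commands": [
    [[0,-0.3,0.7],[0,0,0],0],
    [[0,0,0.7],[0,0,0],0],
    [[0,0,0.7],[0,0,0],0],
    [[0,0,0.8],[0,0,0],0],
    [[0,0,0.8],[0,0,0],0],
    [[0.4,0,0.8],[0,0,0],0],
    [[0.4,0,0.8],[0,0,0],0],
    [[0.5,0,0.7],[0,0,0],0],
    [[0.5,0,0.6],[0,0,0],0]
  ]
}}

```text
t: 4.8
eef_pos: [522.2, 190.3, 101.4]
tcp_rot: [3.135, -1.047, 1.579]
ft_force: [0.2, -0.5, -0.7]
opening: 0.001
grip_force: 0.5
```

```bash
python3 -c "
from cell import *
import numpy as np,cv2
s=state();print(s['t'],np.round(s['eef_pos'],1),np.round(s['joints'],2),np.round(s['ft_force'],1))
cv2.imwrite('pics/s3.png',cv2.resize(read_camera('side')[160:340,170:400],(690,540)))"
```

```text
4.8 [522.2 190.3 101.4] [-0.21  0.74  1.99  1.16  1.18 -1.14] [ 0.2 -0.5 -0.7]
```

View pics/s3.png

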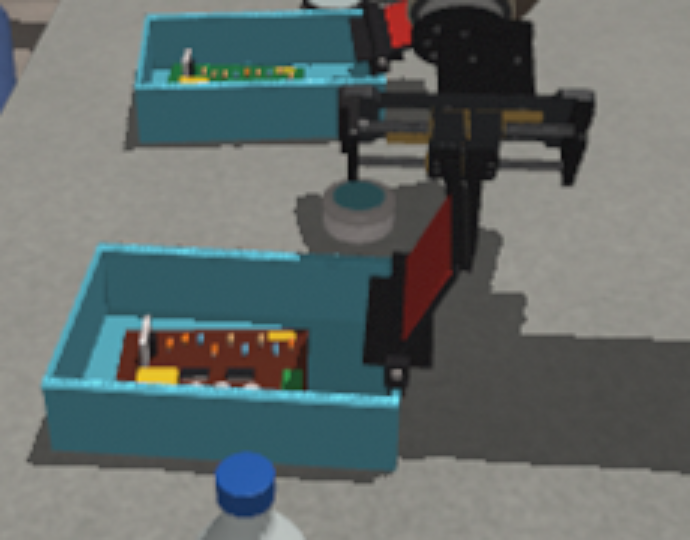

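The tag is at about 60°, with the finger behind its green face and the tray unmoved. Continuing over the top.

>>> {"op": "move_arm", "data": {
  "commands": [
    [[0.6,0,0.5],[0,0,0],0],
    [[0.6,0,0.5],[0,0,0],0],
    [[0.8,0,0.5],[0,0,0],0],
    [[0.8,0,0.5],[0,0,0],0],
    [[0.8,0,0.4],[0,0,0],0],
    [[0.8,0,0.3],[0,0,0],0],
    [[0.8,0,0.1],[0,0,0],0],
    [[0.8,0,0.1],[0,0,0],0],
    [[0.8,0,-0.3],[0,0,0],0],
    [[0.8,0,-0.4],[0,0,0],0]
  ]
}}

```text
t: 5.85
eef_pos: [598.4, 190.2, 122.4]
tcp_rot: [3.135, -1.047, 1.578]
ft_force: [-2.0, 0.5, -0.9]
opening: 0.007
grip_force: 0.3
```

```bash
python3 -c "
from cell import *
import numpy as np,cv2
s=state();print(s['t'],np.round(s['eef_pos'],1),np.round(s['joints'],2),np.round(s['ft_force'],1))
cv2.imwrite('pics/s4.png',cv2.resize(read_camera('side')[160:340,170:400],(690,540)))"
```

```text
5.85 [598.4 190.2 122.4] [-0.19  0.76  1.79  1.12  1.24 -0.96] [-2.   0.5 -0.9]
```

View pics/s4.png

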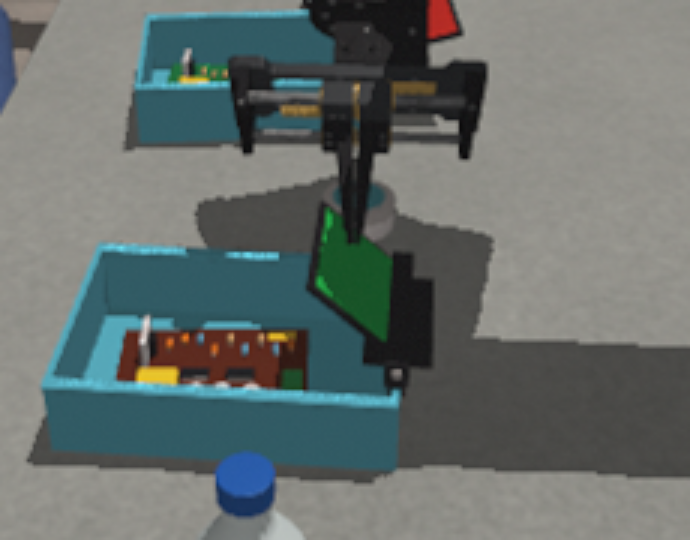

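The tag is about 130° over with its green face showing. I'll press it down gently.

>>> {"op": "move_arm", "data": {
  "commands": [
    [[0.7,0,-0.5],[0,0,0],0],
    [[0.7,0,-0.5],[0,0,0],0],
    [[0.5,0,-0.7],[0,0,0],0],
    [[0.5,0,-0.7],[0,0,0],0],
    [[0.3,0,-0.7],[0,0,0],0],
    [[0.2,0,-0.5],[0,0,0],0],
    [[0,0,-0.2],[0,0,0],0],
    [[0,0,0],[0,0,0],0]
  ]
}}

```text
t: 6.7
eef_pos: [626.9, 190.2, 85.1]
tcp_rot: [3.135, -1.048, 1.578]
ft_force: [-0.8, -0.5, 5.3]
opening: 0.003
grip_force: 2.2
```

>>> {"op": "move_arm", "data": {
  "commands": [
    [[0,0,-0.1],[0,0,0],0],
    [[0,0,-0.1],[0,0,0],0],
    [[0,0,0],[0,0,0],0]
  ]
}}

```text
t: 7.0
eef_pos: [627.0, 190.3, 84.4]
tcp_rot: [3.132, -1.05, 1.581]
ft_force: [-2.5, -2.4, 12.9]
opening: 0.006
grip_force: 6.2
```

Force rises stiffly, so the tag is at its stop. Now I lift straight off and back away sideways.

>>> {"op": "move_arm", "data": {
  "commands": [
    [[0,0,0.5],[0,0,0],0],
    [[0,0,1],[0,0,0],0],
    [[0,0,3],[0,0,0],0],
    [[0,0,3],[0,0,0],0],
    [[-2,-2,3],[0,0,0],0],
    [[-3,-3,3],[0,0,0],0],
    [[-3,-3,3],[0,0,0],0],
    [[-3,-3,3],[0,0,0],0],
    [[0,0,0],[0,0,0],0],
    [[0,0,0],[0,0,0],0]
  ]
}}

```text
t: 8.0
eef_pos: [520.3, 83.1, 275.1]
tcp_rot: [3.132, -1.046, 1.579]
ft_force: [0.4, 0.8, 0.2]
opening: 0.004
grip_force: 0.0
```

```bash
python3 -c "
from cell import *
import numpy as np,cv2
s=state();print(s['t'],np.round(s['eef_pos'],1),np.round(s['ft_force'],1))
cv2.imwrite('pics/s5.png',np.hstack([cv2.resize(read_camera('side')[120:360,150:400],(400,384)),cv2.resize(cv2.imread('pics/side0.png')[120:360,150:400],(400,384))]))"
```

```text
8.0 [520.3  83.1 275.1] [0.4 0.8 0.2]
```

View pics/s5.png

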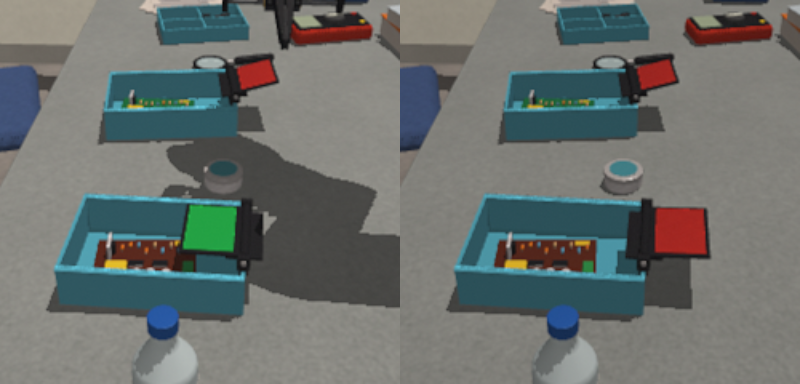

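The tag lies flat, green side up, at about (212,228). The trays, tin, bottle and other tag match the start picture. The contact height of 84 mm is what pi predicts, so I hand the job in.

```bash
python3 -c "
from cell import env
print(env.job_done())"
```

```text
the job is handed in; nothing more can be done
None
```

The brown board's status tag is turned over and lies flat with its green face up. In the last picture both trays, the other tag and the bystanders are where they started; the job is handed in, but no verdict came back.

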